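# Load two cuvette packs into the sprung feeder column

### The arm

A 6-joint arm with a two-finger parallel gripper is mounted at the origin on the work surface; the furniture and walls round the work are solid. World frame = base frame: x ahead of the robot, y to its left, z up, the work surface at z = 0. Lengths are in m, angles in degrees, forces in N, time in s.
With the tool pointing down it reaches from about 0.3 to 0.875 m from the base axis. Payload 6.4 kg.
Tool frame: the origin (TCP) lies between the finger pads; the fingertips stand 11 mm ahead of it and the grasp point (between the pads) lies 8 mm behind it (env.tip_extent is the distance from the TCP to the fingertips, in m); z points along the fingers, y is the direction in which the jaws open and shut (so a half turn about z gives the same grasp; the last joint's range is limited). The gripper opens to 85 mm and grips with 20 to 120 N. Pads are 22 mm wide; open, the fingers measure 114 mm over their backs; the gripper's body (76 mm by 85 mm) begins 54 mm behind the grasp point. The pads swing forward as they close: fully open they stand 13 mm farther back than shut.
Start: joints at [-80.862, 10.359, 92.074, -0, 77.567, -11.82], TCP at [0.206, -0.537, 0.242] pointing down, gripper open.
Joint ranges: [-171.53, 171.53], [-51.25, 118.39], [17.06, 147.69], [-65.23, 245.23], [0, 150.52], [-178.68, 178.68]. Speed limits (degrees/s): [147.25, 147.25, 172.46, 180, 180, 180].

### API

Orientations are given as [roll, pitch, yaw] about the fixed x, y, z axes, in that order (R = Rz(yaw) Ry(pitch) Rx(roll)).
In Python, from cell import env gives the robot as it stands.
- The arm moves only by the shell command python3 -m pendant 'ROWS' [OPENING] [FORCE]. ROWS is JSON, one flat list of numbers, 6 for each row, row after row: the shift along the world's x, y, z in mm, then the turn, a rotation vector about the world's x, y, z in degrees. A call has 1 to 12 rows; each row is the pose to reach, as a shift and turn from the pose measured when the call began; what a row does not reach only later rows make up. A row lasts 1/8 s, in which the tool goes at most 62.5 mm and 10.7 degrees, less where a joint would pass 70% of its speed; a pose out of reach is approached as far as the arm can. A call with a gripper value outside its range is refused whole. OPENING is the gripper command: -1 is fully open, 1 is shut, values between are in proportion, set as the call begins (- or left out, the last holds). The fingers move at their own pace and stop on an object; FORCE is the grip in N (left out, the last holds). Time passes only in rows, so rows that repeat a pose let the fingers close. It gives the time, the measured TCP pose, the force and the opening at its end, in the units of the state.
- env.get_state(): the state, without advancing time (a new reading comes with each control period).
- env.capture(name): name is "scene" or "top" or "wrist"; returns the picture (480x640x3 uint8, red, green, blue); there is no depth.
- env.camera_params(name): a dict with "mtx" (3x3 intrinsics, pixels), "R" (3x3) and "t" (3): a world point X has camera coordinates R X + t; the wrist camera has in their place "hand_eye" (4x4, takes a point from camera to tool coordinates, whose origin is the TCP and whose axes are the flange's). Camera axes: x right, y down, z forward; pixel columns grow to the right and rows downward; lengths in m; the calibration is good to about 2 mm. A picture is of the moment at which its call begins: read the wrist's pose just before it. camera_params takes no time and is no camera call.
- env.close_job(): hands the job in, once; it reports no verdict.
The state is a dict: "time_s": time; "joint_positions": joint angles; "dq": joint speeds; "tau": joint torques, N m; "tcp_pos": TCP position; "ee_rot": TCP orientation; "contact_force": force on the tool from outside, world axes, zero at the start; "wrist_torque": the same for the moment, N m; "gripper_width": finger opening in m.
Only numpy, scipy, OpenCV 4.12 (cv2) and the standard library are available. Lean on these libraries where they do the work, as an engineer would, in place of code of your own. Each camera call takes 0.05 s, during which the arm holds its last target.

### The job

Load both cuvette packs, foil side up, into the white feeder: lay a pack squarely in its mouth so that it rests by itself across the two orange catches, then press it down against the spring bed until both catches have snapped out over it, and load the second on top of the first in the same way. Press without ramming the stack onto the bottom stop, and leave the bottle, timer and label roll where they stand.

Things in the scene. Friction and masses are not known exactly. Their poses are not given: they have to be found in the camera images.
- feeder: Cuvette feeder, fixed: open white column on a grey base plate 180 x 96 mm. Origin: centre of its underside; z up, x along its long side, catches at the -x and +x ends. Inside 113 x 53 mm, rim 90 mm up; side walls (y) 5 mm thick, level with the rim; end walls have sloping lips to 95 mm and catch housings to 93 mm to 86 mm from the centre. Fingers beside a pack cannot follow it below the rim.
- feeder_mouth (a point): Centre of the feeder's mouth at rim height, 90 mm above the desk; axes as the feeder's. A pack has 1.5 mm play on every side: where readings are off it catches on the rim or a lip, stops 2 to 6 mm high, and must be felt in with shifts of 1 to 2 mm. Properly laid it rests on the two catch ramps, its underside about 86 mm above the desk; pressed while caught it goes down cocked and jams.
- catch_1 (a joint): Orange sprung catch at the feeder's -x end, slides along x: 0 = out, nose 6 mm into the column; 0.0075 = pushed back. The nose is a steep ramp from 89 mm above the desk (flush with the wall) to a flat underside at 76 mm. A pack pressed down wedges both catches back (about 4 to 12 N in all, by friction, over the spring); once its top is a little below 76 mm they snap out over it and hold it.
- catch_2 (a joint): The same catch at the +x end.
- bed (a joint): Blue spring bed in the column, slides straight down: 0 = top, its face 75 mm above the desk; value = how far it is pressed down (m), 0.0495 = hard bottom stop. Spring 3 N at the top, rising 2.1 N per 10 mm. About 0.023 with one pack latched, 0.047 with two: the second pack meets the stop some 2.5 mm below its latched place, just after the catches snap out.
- pack_a_center (a point): Cuvette pack, loose: flat white box 110 x 50 x 24 mm (its own x, y, z) with a silver foil top and blue ends, 0.06 to 0.13 kg. The point is its centre, 12 mm above its underside; x along its length, z up. It lies flat on the desk, foil up; either end may go first. The foil top is flat and may be pressed on.
- pack_b_center (a point): A second, identical pack.
- amber_bottle: Amber bottle with screw cap, 52 mm across, 110 mm high, standing loose at the back left; origin: centre of its underside. Leave alone.
- bench_timer: White bench timer with a black knob on a sloping face, 60 x 68 x 62 mm, loose at the left, near the robot; origin: centre of its underside. Leave alone.
- label_roll: White roll of labels lying flat, 68 mm across, 30 mm high, loose at the back right corner; origin: centre of its underside. Leave alone.

How it is judged:
By the outcome, as a careful person would: the job done as asked, in the order asked, and still so for the second after the job is handed in, with the robot touching nothing.
It also fails if it takes over 67 s, if anything falls off the work surface, if the arm or the gripper's body presses on something with over 40 N, if the wrist force passes 120 N, or if a joint passes its speed limit or range.

## Working session

There is one attempt and no reset: what is moved stays moved. The work goes in short steps, Python scripts to look and compute and a shell command to move; the robot and the scene stay as the last step left them, time stands still between calls to the robot, and variables do not carry over. Pictures are saved under pics/ and viewed, and the job is handed in when it is done.

```bash
ls; mkdir -p pics; python3 - <<'E'
from cell import env
import cv2
s=env.get_state();print(s)
print(env.tip_extent)
for n in ["scene","top","wrist"]:
    im=env.capture(n);cv2.imwrite(f"pics/{n}0.png",im[:,:,::-1])
    print(n,env.camera_params(n))
E
```

```text
pics
{'time_s': 0.0, 'joint_positions': array([-8.08614599e+01,  1.04015754e+01,  9.21332184e+01, -1.80335575e-04,
        7.75673245e+01, -1.18204900e+01]), 'dq': array([-0.01259661, -0.05374868,  0.05517485, -0.01683228,  0.0427882 ,
        0.06118949]), 'tau': array([ 1.89953527e-03, -4.44871151e+01, -3.51333368e+01, -1.51659719e-04,
        9.15771903e-03, -2.67760248e-05]), 'tcp_pos': array([ 0.20560115, -0.53640128,  0.24137408]), 'ee_rot': array([-1.79900011e+02, -2.07462045e-02,  2.09590510e+01]), 'contact_force': array([-0.08764114, -0.4415071 ,  0.9471397 ]), 'wrist_torque': array([-0.00397888, -0.02643546,  0.02964278]), 'gripper_width': 0.08550733529035813}
0.011
scene {'mtx': array([[476.5889286 ,   0.        , 323.38078152],
       [  0.        , 476.5889286 , 243.08514656],
       [  0.        ,   0.        ,   1.        ]]), 'R': array([[-0.72227375, -0.69132703,  0.0196866 ],
       [-0.52323302,  0.5275978 , -0.66922923],
       [ 0.45226965, -0.49366739, -0.74279517]]), 't': array([0.30817398, 0.30983104, 0.99243096])}
top {'mtx': array([[566.97122901,   0.        , 315.39835191],
       [  0.        , 566.97122901, 232.82992555],
       [  0.        ,   0.        ,   1.        ]]), 'R': array([[-0.00949006, -0.99994634,  0.00415341],
       [-0.99792449,  0.00920615, -0.0637335 ],
       [ 0.06369185, -0.00474962, -0.99795831]]), 't': array([-0.03103657,  0.46985404,  1.5083208 ])}
wrist {'mtx': array([[431.92598342,   0.        , 319.06894702],
       [  0.        , 431.92598342, 240.86031896],
       [  0.        ,   0.        ,   1.        ]]), 'hand_eye': array([[ 3.64185091e-04, -9.63441384e-01, -2.67918958e-01,
         6.79634779e-02],
       [ 9.99999565e-01,  1.20818804e-04,  9.24843464e-04,
        -4.97730305e-05],
       [-8.58662819e-04, -2.67919178e-01,  9.63441008e-01,
        -1.31258916e-01],
       [ 0.00000000e+00,  0.00000000e+00,  0.00000000e+00,
         1.00000000e+00]])}
```

View pics/top0.png

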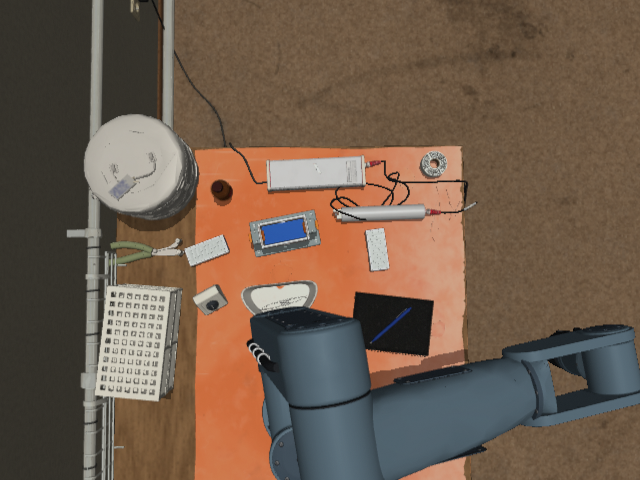

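View pics/scene0.png

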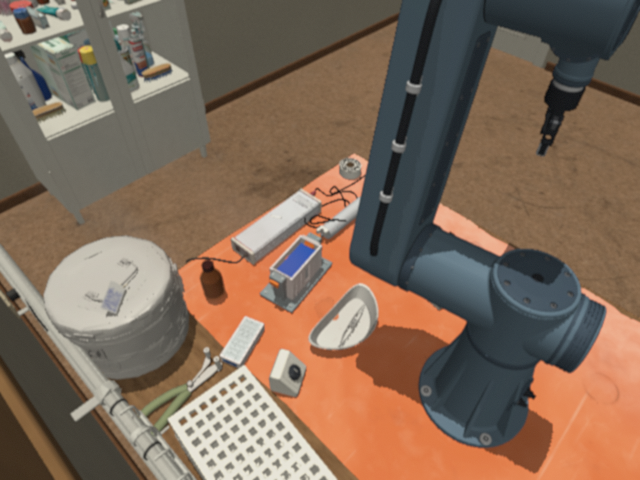

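View pics/wrist0.png

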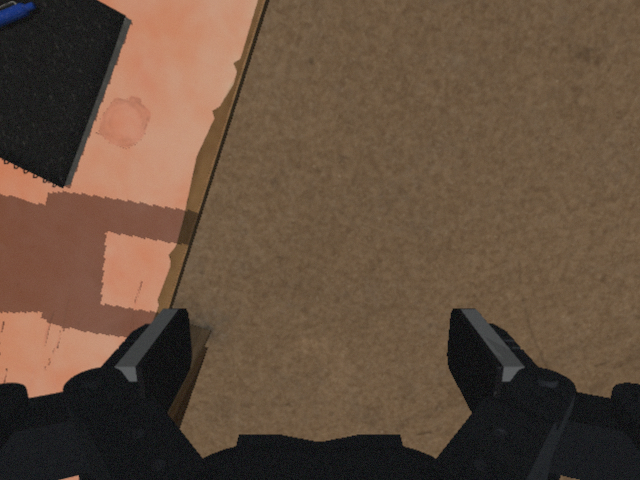

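The top view shows the feeder at about (285,232), one pack at (207,250) and the other at (376,249). The bottle is at (221,190), the timer at (210,300) and the label roll at (433,164). Next I'll get coarse poses from this view.

```bash
cat > h.py <<'E'
import numpy as np, cv2
from scipy.spatial.transform import Rotation as Ro
from cell import env
def fixed(name):
    p=env.camera_params(name); return np.array(p["mtx"]),np.array(p["R"]),np.array(p["t"])
def wristcam(s):
    p=env.camera_params("wrist"); H=np.array(p["hand_eye"])
    Rt=Ro.from_euler('xyz',s["ee_rot"],degrees=True).as_matrix(); 
    Rc=Rt@H[:3,:3]; c=Rt@H[:3,3]+s["tcp_pos"]
    return np.array(p["mtx"]),Rc.T,-Rc.T@c
def cast(cam,uv,z):
    K,R,t=cam; uv=np.atleast_2d(uv).astype(float)
    d=np.c_[uv,np.ones(len(uv))]@np.linalg.inv(K).T@R
    c=-R.T@t
    return c+d*((z-c[2])/d[:,2])[:,None]
def proj(cam,X):
    K,R,t=cam; q=(np.atleast_2d(X)@R.T+t)@K.T
    return q[:,:2]/q[:,2:]
E
python3 - <<'E'
from h import *
im=cv2.imread("pics/top0.png"); hsv=cv2.cvtColor(im,cv2.COLOR_BGR2HSV)
cv2.imwrite("pics/topcrop.png",cv2.resize(im[140:330,170:460],None,fx=2.7,fy=2.7,interpolation=cv2.INTER_CUBIC))
cam=fixed("top")
m=((hsv[...,1]<60)&(hsv[...,2]>130)).astype(np.uint8)
b=((hsv[...,0]>100)&(hsv[...,0]<130)&(hsv[...,1]>120)).astype(np.uint8)
for nm,mm,z in (("w",m,.024),("b",b,.075)):
  for c in cv2.findContours(mm,cv2.RETR_EXTERNAL,cv2.CHAIN_APPROX_NONE)[0]:
    if cv2.contourArea(c)<150: continue
    P=cast(cam,c[:,0],z)[:,:2]
    r=cv2.minAreaRect((P*1000).astype(np.float32)); 
    print(nm,c[:,0].mean(0),np.round(r[0]),np.round(r[1]),round(r[2],1))
E
```

```text
w [ 88.32167832 452.6013986 ] [-96. 559.] [140.  26.] 0.9
w [103.57692308 441.        ] [-69. 522.] [194.   8.] 0.8
w [ 91.10891089 312.47524752] [265. 559.] [ 26. 105.] 89.5
w [209.62135922 300.38834951] [293. 248.] [59. 72.] 28.6
w [280.07971014 296.10144928] [299.  60.] [ 64. 158.] 5.8
w [115.98831031 376.39532412] [120. 476.] [216. 575.] 80.2
w [ 91.73684211 268.65263158] [378. 560.] [106.  29.] 0.9
w [166.70833333 249.44791667] [434. 364.] [43. 75.] 5.5
w [206.00925926 250.06481481] [426. 256.] [ 51. 109.] 20.3
w [377.07017544 249.06140351] [ 424. -200.] [111.  49.] 7.1
w [283.75675676 229.07027027] [478.  49.] [ 75. 175.] 10.8
w [384.7244898 210.8877551] [ 525. -217.] [ 34. 247.] 1.7
w [315.516 172.152] [633. -39.] [ 79. 266.] 2.5
w [433.21794872 163.55128205] [ 655. -357.] [65. 65.] 89.5
w [167.36781609  61.77011494] [937. 364.] [350.  22.] 0.4
w [108.42857143 139.07857143] [768. 456.] [286. 671.] 84.6
b [391.42857143 323.95238095] [ 230. -227.] [ 10. 134.] 39.9
b [283.46551724 231.34482759] [471.  47.] [ 48. 107.] 10.8
```

View pics/topcrop.png

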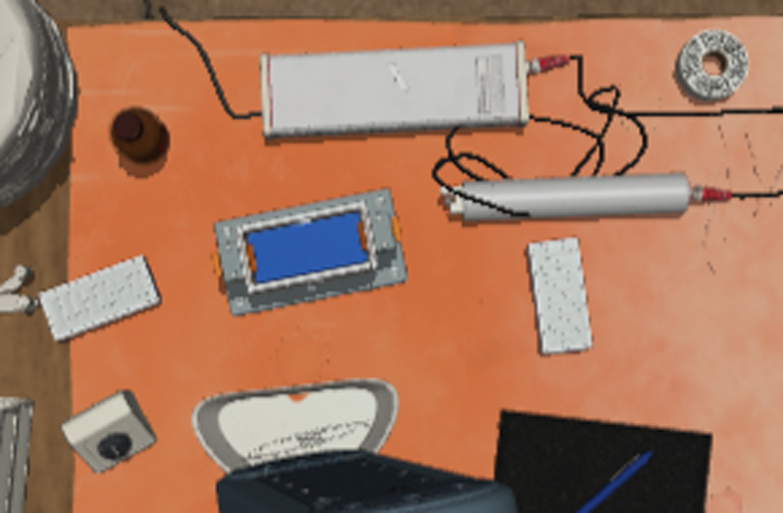

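```bash
python3 -m pendant '[0,50,0,0,0,6, 20,105,0,0,0,14, 45,160,0,0,0,22, 70,215,0,0,0,30, 95,270,0,0,0,38, 120,325,0,0,0,46, 150,380,0,0,0,54, 180,430,0,0,0,62, 210,480,0,0,0,70, 240,530,0,0,0,76, 268,584,0,0,0,80, 268,584,0,0,0,80]' -1
python3 - <<'E'
from h import *
s=env.get_state(); print(s["time_s"],s["tcp_pos"],s["ee_rot"])
im=env.capture("wrist")[:,:,::-1]; cv2.imwrite("pics/w1.png",im)
np.save("w1.npy",np.r_[s["tcp_pos"],s["ee_rot"]])
t=env.capture("top")[:,:,::-1]; cv2.imwrite("pics/t1.png",t)
E
```

```text
time_s: 1.65
tcp_pos: [0.4742, 0.0512, 0.2412]
ee_rot: [-179.9, -0.1, 101.4]
contact_force: [-0.2, -0.3, -0.5]
gripper_width: 0.0853
1.65 [0.47420937 0.05115905 0.24119208] [-1.79903480e+02 -7.44517538e-02  1.01353229e+02]
```

View pics/w1.png

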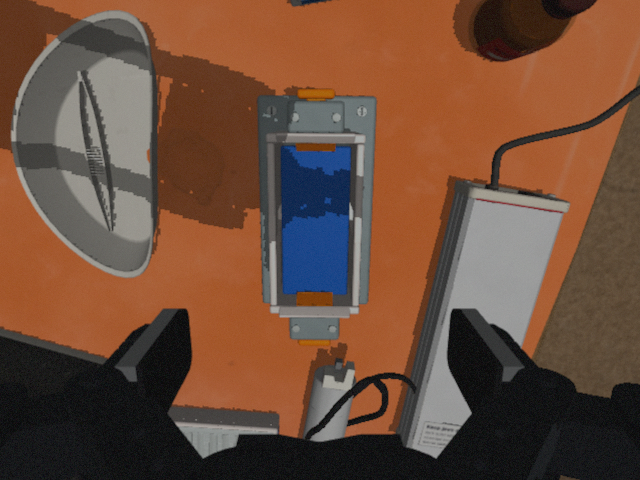

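```bash
python3 - <<'E'
import cv2
im=cv2.imread("pics/w1.png"); c=im[85:350,250:385]
cv2.imwrite("pics/w1c.png",cv2.rotate(cv2.resize(c,None,fx=3,fy=3,interpolation=cv2.INTER_NEAREST),cv2.ROTATE_90_COUNTERCLOCKWISE)[:600,:800])
E
```

```text
(no output)
```

View pics/w1c.png

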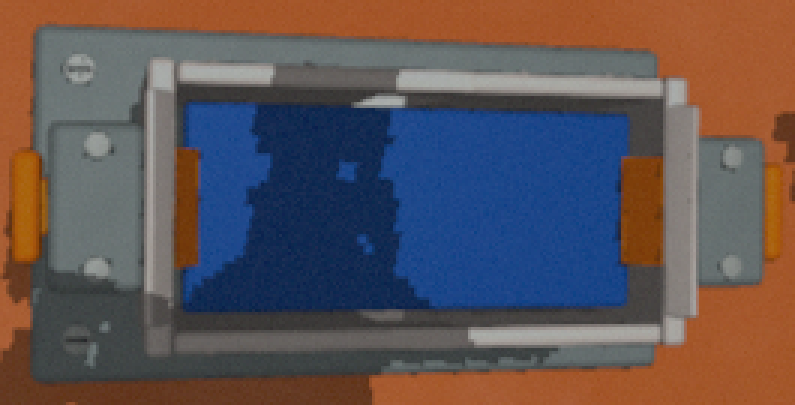

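```bash
python3 - <<'E'
from h import *
a=np.load("w1.npy"); cam=wristcam(dict(tcp_pos=a[:3],ee_rot=a[3:]))
def d(x,y,z): return cast(cam,[(385-y/3-.5,85+x/3-.5)],z)[0][:2]*1000
L={k:[d(*p,.09) for p in v] for k,v in dict(up_out=[(185,63),(660,79)],up_in=[(185,83),(660,97)],lo_in=[(185,338),(660,327)],lo_out=[(185,353),(660,343)]).items()}
dirs=[]
for k,v in L.items():
    q=v[1]-v[0]; print(k,np.round(v,1).tolist(),np.degrees(np.arctan2(q[1],q[0])))
    dirs.append(q/np.linalg.norm(q))
u=np.mean(dirs,0);u/=np.linalg.norm(u); n=np.array([-u[1],u[0]])
print("long ang",np.degrees(np.arctan2(u[1],u[0])))
w={k:n@np.mean(v,0) for k,v in L.items()}; print(w)
print("w_out",w['up_out']-w['lo_out'],"in",w['up_in']-w['lo_in'])
h1=[d(50,125,.093),d(50,287,.093)];h2=[d(763,140,.093),d(763,283,.093)]
print("housing along",u@np.mean(h1,0),u@np.mean(h2,0),"n",n@np.mean(h1,0),n@np.mean(h2,0), "w",[n@(h[0]-h[1]) for h in(h1,h2)])
# white wall outer ends / catches inner
for nm,(x,y,z) in dict(cL=(199,208,.076),cR=(621,211,.076),lipL=(146,208,.095),lipR=(698,210,.095),bl=(183,208,.075)).items():
    p=d(x,y,z);print(nm,u@p,n@p)
yc=(w['up_out']+w['lo_out']+w['up_in']+w['lo_in'])/4
xc=(u@np.mean(h1,0)+u@np.mean(h2,0))/2
print(xc,yc,"center",u*xc+n*yc)
# bed blue
im=cv2.imread("pics/w1.png");hsv=cv2.cvtColor(im,cv2.COLOR_BGR2HSV)
E
```

```text
up_out [[491.7, 107.9], [512.6, 0.3]] -79.0198674999211
up_in [[487.6, 107.1], [508.5, -0.6]] -79.01017238381638
lo_in [[434.2, 96.3], [455.3, -11.3]] -78.94818537365406
lo_out [[431.1, 95.7], [451.6, -12.1]] -79.24917406343286
long ang -79.05684975813327
{'up_out': np.float64(503.32067486843084), 'up_in': np.float64(499.06461968122824), 'lo_in': np.float64(444.72907996989375), 'lo_out': np.float64(441.2406114694)}
w_out 62.08006339903085 in 54.33553971133449
housing along -39.66432783382241 122.61458914308986 n 472.65842204569736 472.2386714734533 w [np.float64(33.28092663177057), np.float64(34.17484830594592)]
cL -8.51019343339137 472.2416060887171
cR 93.15083679705023 472.02348249218534
lipL -20.571805576654743 472.3654638622646
lipR 104.69879275592915 472.5367794260013
bl -11.96911797587712 472.2142077695197
41.47513065463372 472.0887464972382 center [471.37772393  48.89797964]
```

```bash
python3 -m pendant '[-5,-28,-3,0,0,-10, -10,-56,-8,0,0,-20, -15,-84,-15,0,0,-30, -21,-112,-23,0,0,-40, -26,-140,-31,0,0,-50, -32,-168,-39,0,0,-60, -38,-196,-47,0,0,-70, -44,-224,-55,0,0,-80, -50,-251,-66,0,0,-90, -50,-251,-66,0,0,-94.2, -50,-251,-66,0,0,-94.2]' -1
python3 - <<'E'
from h import *
s=env.get_state(); print(s["time_s"],s["tcp_pos"],s["ee_rot"])
im=env.capture("wrist")[:,:,::-1]; cv2.imwrite("pics/w2.png",im)
np.save("w2.npy",np.r_[s["tcp_pos"],s["ee_rot"]])
E
```

```text
time_s: 3.12
tcp_pos: [0.4219, -0.2044, 0.175]
ee_rot: [-179.8, 0.0, 6.7]
contact_force: [0.5, -0.4, 0.3]
gripper_width: 0.0854
3.125 [ 0.42192901 -0.20437898  0.17498814] [-1.79838917e+02  1.35807632e-02  6.69631432e+00]
```

View pics/w2.png

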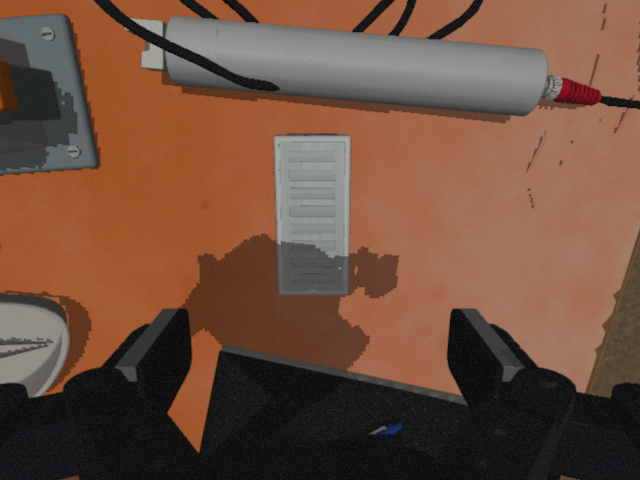

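```bash
cat >> h.py <<'E'
def packrect(im,cam,z,box,smax=70,sdark=90):
    x0,y0,x1,y1=box
    hsv=cv2.cvtColor(im,cv2.COLOR_BGR2HSV)
    m=np.zeros(im.shape[:2],np.uint8); m[y0:y1,x0:x1]=((hsv[y0:y1,x0:x1,1]<sdark)&(hsv[y0:y1,x0:x1,2]>60))*255
    m=cv2.morphologyEx(m,cv2.MORPH_OPEN,np.ones((5,5)))
    c=max(cv2.findContours(m,cv2.RETR_EXTERNAL,cv2.CHAIN_APPROX_NONE)[0],key=cv2.contourArea)
    P=(cast(cam,c[:,0],z)[:,:2]*1000)
    r=cv2.minAreaRect(P.astype(np.float32)); 
    return c,r,m
E
python3 - <<'E'
from h import *
a=np.load("w2.npy"); cam=wristcam(dict(tcp_pos=a[:3],ee_rot=a[3:]))
im=cv2.imread("pics/w2.png")
c,r,m=packrect(im,cam,.024,(255,120,375,310)); print(r, cv2.boundingRect(c))
o=im.copy();cv2.drawContours(o,[c],-1,(0,255,0),1)
px=proj(cam,np.c_[cv2.boxPoints(r)/1000,[.024]*4]);cv2.polylines(o,[np.int32(np.round(px))],True,(0,0,255),1)
cv2.imwrite("pics/w2c.png",cv2.resize(o[115:310,250:380],None,fx=3,fy=3,interpolation=cv2.INTER_NEAREST))
E
```

```text
((426.64288330078125, -199.05947875976562), (109.24551391601562, 49.59906005859375), 6.924511909484863) (273, 134, 78, 161)
```

View pics/w2c.png

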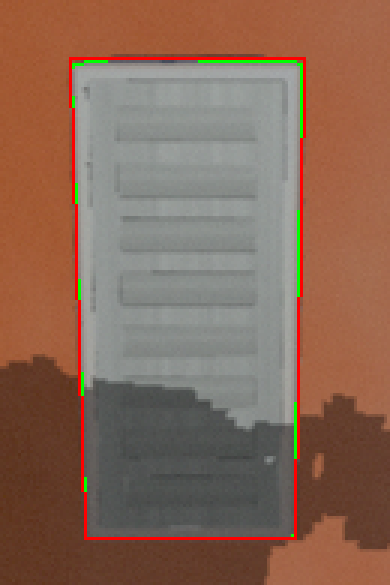

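```bash
python3 -c "
from h import *
s=env.get_state();print(s['time_s'],s['tcp_pos'],s['ee_rot'],s['dq'])"; python3 -m pendant '[4.7,5.3,-40,0,0,0.2, 4.7,5.3,-80,0,0,0.2, 4.7,5.3,-80,0,0,0.2, 4.7,5.3,-80,0,0,0.2]'
```

```text
3.175 [ 0.42227071 -0.20397534  0.17512623] [-1.79849301e+02 -3.23461279e-03  6.80035557e+00] [ 1.21580543 -0.06596078 -0.26066492  0.18169786  0.13435846 -0.26707483]
time_s: 3.68
tcp_pos: [0.4275, -0.1993, 0.0965]
ee_rot: [-179.9, -0.1, 7.0]
contact_force: [1.0, -0.4, 0.5]
gripper_width: 0.0853
```

```bash
python3 -m pendant '[-0.7,0.2,-40,0,0,0, -0.7,0.2,-70,0,0,0, -0.7,0.2,-80.5,0,0,0, -0.7,0.2,-80.5,0,0,0, -0.7,0.2,-80.5,0,0,0]'; python3 -m pendant '[0,0,0,0,0,0, 0,0,0,0,0,0, 0,0,0,0,0,0, 0,0,0,0,0,0, 0,0,0,0,0,0, 0,0,0,0,0,0]' 1 40
```

```text
time_s: 4.3
tcp_pos: [0.428, -0.2, 0.0175]
ee_rot: [180.0, -0.2, 7.0]
contact_force: [0.2, -0.3, -0.3]
gripper_width: 0.0852
time_s: 5.05
tcp_pos: [0.4286, -0.2005, 0.0184]
ee_rot: [179.9, -0.2, 7.0]
contact_force: [-1.5, 0.9, 6.6]
gripper_width: 0.049
```

```bash
python3 -m pendant '[0,0,15,0,0,0, 0,0,50,0,0,0, 0,20,90,0,0,8, 4,50,130,0,0,18, 9,80,165,0,0,28, 14,110,182,0,0,38, 20,137,182,0,0,48, 25,164,182,0,0,58, 30,191,182,0,0,68, 35,218,182,0,0,78, 40,245,182,0,0,88, 43,249,182,0,0,94]'
python3 -m pendant '[0,0,0,0,0,0]'
python3 - <<'E'
from h import *
s=env.get_state(); print(s["time_s"],s["tcp_pos"],s["ee_rot"],s["gripper_width"],s["contact_force"])
im=env.capture("wrist")[:,:,::-1]; cv2.imwrite("pics/w3.png",im)
np.save("w3.npy",np.r_[s["tcp_pos"],s["ee_rot"]])
cv2.imwrite("pics/s3.png",cv2.resize(env.capture("scene")[180:360,180:420,::-1],None,fx=3,fy=3))
cam=wristcam(s);print(proj(cam,[s["tcp_pos"]]))
E
```

```text
time_s: 6.55
tcp_pos: [0.4714, 0.0501, 0.2012]
ee_rot: [179.9, -0.2, 101.4]
contact_force: [1.1, 0.8, -0.6]
gripper_width: 0.049
time_s: 6.68
tcp_pos: [0.4713, 0.0506, 0.2018]
ee_rot: [179.9, -0.2, 101.4]
contact_force: [0.2, 0.5, -0.3]
gripper_width: 0.049
6.675 [0.47127446 0.05057536 0.20184144] [179.85632011  -0.23368379 101.4321583 ] 0.04904854649686956 [ 0.21500156  0.46519043 -0.25654577]
[[318.74871957 330.90460979]]
```

View pics/w3.png

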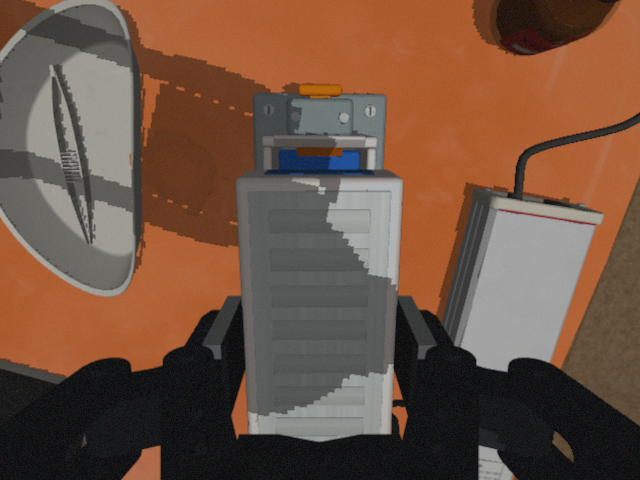

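View pics/s3.png

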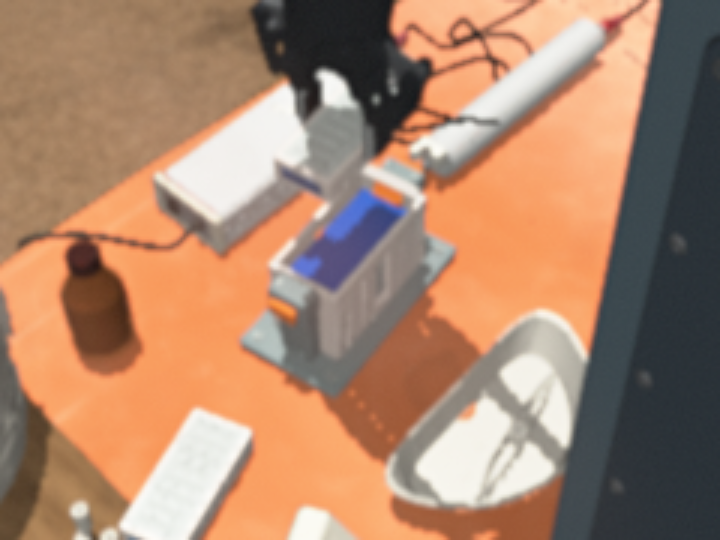

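```bash
python3 - <<'E'
import cv2
im=cv2.imread("pics/w3.png")
cv2.imwrite("pics/w3c.png",cv2.resize(im[80:280,225:415],None,fx=3,fy=3,interpolation=cv2.INTER_NEAREST))
E
```

```text
(no output)
```

View pics/w3c.png

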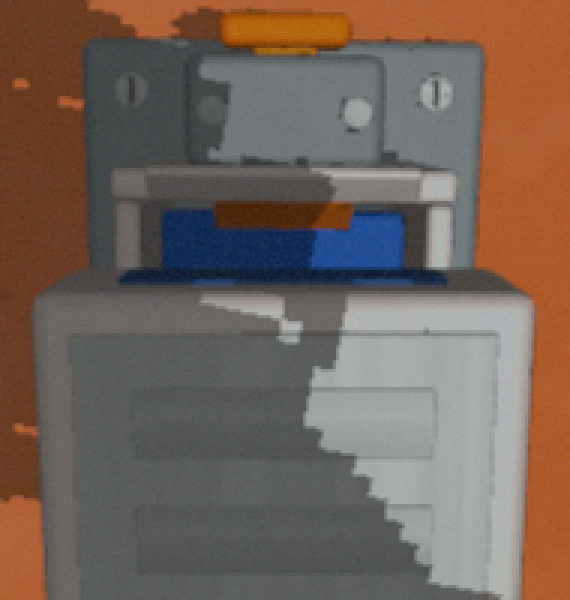

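```bash
python3 - <<'E'
from h import *
a=np.load("w3.npy"); s=dict(tcp_pos=a[:3],ee_rot=a[3:]); cam=wristcam(s)
T=dict(tcp_pos=np.zeros(3),ee_rot=np.zeros(3)); ct=wristcam(T)  # tool frame
from scipy.optimize import brentq
tl,tr=(235.8,179.3),(402.6,179.3)
f=lambda z: np.ptp(cast(ct,[tl,tr],z)[:,1])-.0500
z=brentq(f,-.06,.05); print("top plane tool z",z, "front corners tool",cast(ct,[tl,tr],z)*1000)
print("side pts",cast(ct,[(240.4,276),(399.9,276)],z)*1000)
print("front bottom",cast(ct,[(255,171.2),(390,171.2)],z+.024)*1000)
# feeder walls
Rt=Ro.from_euler('xyz',a[3:],degrees=True).as_matrix()
P=cast(cam,[(264-.3,158),(271.5,158),(367.5,158),(375.5,158)],.09); print("walls tool",((P-a[:3])@Rt*1000).round(1), "w", np.linalg.norm(P[3]-P[0]),np.linalg.norm(P[1]-P[2]))
c=np.array([.4716,.0483,.09]); print("feeder ctr tool",(c-a[:3])@Rt*1000)
E
```

```text
top plane tool z -0.001595374428659778 front corners tool [[ 50.92421978 -24.87015609  -1.59537443]
 [ 50.93850291  25.12984391  -1.59537443]]
side pts [[ 20.13053048 -24.98950401  -1.59537443]
 [ 20.13748169  25.88312355  -1.59537443]]
front bottom [[ 50.62344063 -22.54118678  22.40462557]
 [ 50.63762887  25.1767543   22.40462557]]
walls tool [[ 47.8 -30.6 112. ]
 [ 47.8 -26.2 112. ]
 [ 47.8  27.1 112.1]
 [ 47.8  31.5 112.1]] w 0.06206150544982303 0.05329065964419971
feeder ctr tool [ -2.7508769   -0.41234722 111.83046758]
```

```bash
python3 - <<'E'
from h import *
a=np.load("w3.npy"); s=dict(tcp_pos=a[:3],ee_rot=a[3:]); cam=wristcam(s)
Rt=Ro.from_euler('xyz',a[3:],degrees=True).as_matrix()
for nm,uv,z,d in (("nose",(319.5,156.3),.076,50.5),("lipout",(319.5,135.3),.095,62.6),("orange tab?",(320,108),.08,0)):
    P=((cast(cam,[uv],z)-a[:3])@Rt*1000)[0]; print(nm,P,"ctr",P[0]-d)
a=np.load("w1.npy"); s=dict(tcp_pos=a[:3],ee_rot=a[3:]); cam=wristcam(s)
E
```

```text
nose [ 47.59444638   0.42162841 126.03805718] ctr -2.9055536167561016
lipout [ 60.18551188   0.38350782 107.08909757] ctr -2.414488124621613
orange tab? [ 74.57577444   0.67874276 122.1487018 ] ctr 74.5757744363252
```

```bash
python3 -m pendant '[0.1,0.4,-30,0,0,-0.4, 0.1,0.4,-60,0,0,-0.4, 0.1,0.4,-80,0,0,-0.4, 0.1,0.4,-83,0,0,-0.4, 0.1,0.4,-83,0,0,-0.4, 0.1,0.4,-83,0,0,-0.4]'
python3 - <<'E'
from h import *
s=env.get_state(); print(s["time_s"],s["tcp_pos"],s["ee_rot"],s["gripper_width"],s["contact_force"])
cv2.imwrite("pics/w4.png",env.capture("wrist")[:,:,::-1])
cv2.imwrite("pics/s4.png",cv2.resize(env.capture("scene")[180:330,220:380,::-1],None,fx=4,fy=4))
E
```

```text
time_s: 7.52
tcp_pos: [0.4722, 0.0503, 0.1199]
ee_rot: [179.7, -0.2, 100.9]
contact_force: [0.2, 0.1, 0.0]
gripper_width: 0.0491
7.525 [0.47217233 0.05025125 0.11986343] [179.74503171  -0.19571309 100.87372853] 0.04905784119743655 [0.16372145 0.13738248 0.01336115]
```

View pics/w4.png

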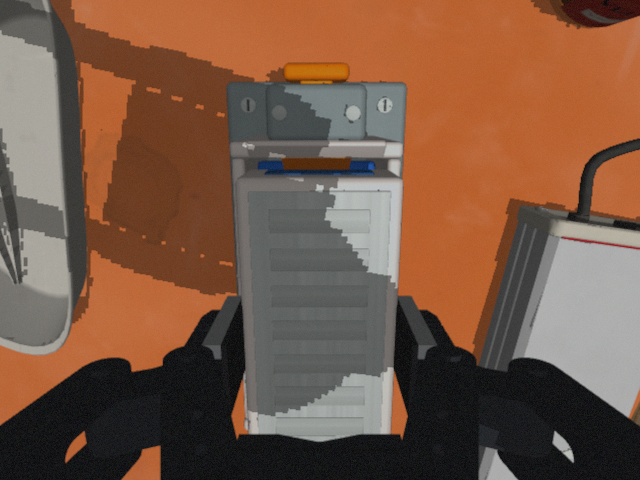

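View pics/s4.png

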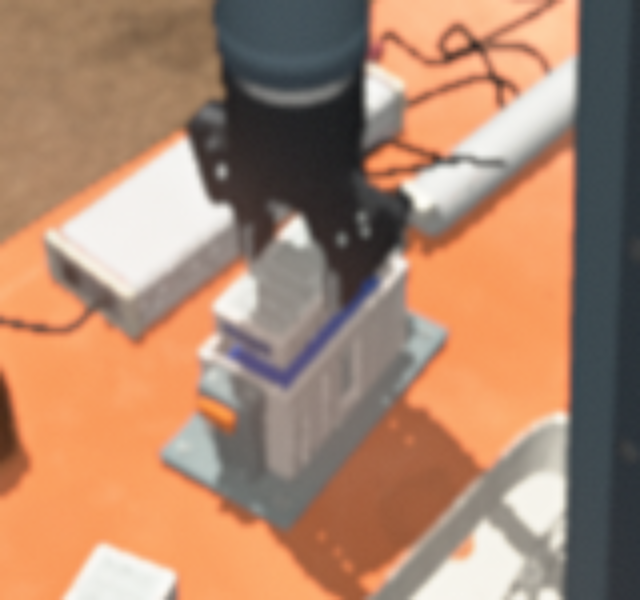

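```bash
python3 -m pendant '[-0.8,0.7,0,0,0,0, -0.8,0.7,-3,0,0,0, -0.8,0.7,-6,0,0,0, -0.8,0.7,-9,0,0,0, -0.8,0.7,-10,0,0,0, -0.8,0.7,-10,0,0,0]'
```

```text
time_s: 8.38
tcp_pos: [0.4711, 0.0511, 0.1095]
ee_rot: [179.8, -0.2, 100.9]
contact_force: [-0.2, 0.1, -1.5]
gripper_width: 0.0492
```

```bash
python3 -m pendant '[0,0,-1,0,0,0, 0,0,-2,0,0,0, 0,0,-3,0,0,0, 0,0,-3,0,0,0]';  python3 -m pendant '[0,0,-1,0,0,0, 0,0,-2,0,0,0, 0,0,-2,0,0,0]'
```

```text
time_s: 8.88
tcp_pos: [0.4711, 0.0511, 0.1064]
ee_rot: [179.8, -0.2, 100.9]
contact_force: [-0.1, -0.1, -1.7]
gripper_width: 0.0488
time_s: 9.25
tcp_pos: [0.471, 0.0512, 0.1043]
ee_rot: [179.8, -0.2, 100.9]
contact_force: [-0.4, 0.7, -0.3]
gripper_width: 0.0491
```

```bash
python3 -m pendant '[0,0,-1,0,0,0, 0,0,-1,0,0,0]'
python3 - <<'E'
from h import *
s=env.get_state(); print(s["time_s"],s["tcp_pos"],s["ee_rot"],s["gripper_width"],s["contact_force"],s["wrist_torque"])
cv2.imwrite("pics/w5.png",env.capture("wrist")[:,:,::-1])
cv2.imwrite("pics/s5.png",cv2.resize(env.capture("scene")[180:330,220:380,::-1],None,fx=4,fy=4))
E
```

```text
time_s: 9.5
tcp_pos: [0.4713, 0.0511, 0.1036]
ee_rot: [179.8, -0.2, 100.9]
contact_force: [0.2, 0.1, 1.0]
gripper_width: 0.0488
9.5 [0.4713059  0.05111161 0.10356094] [179.75661607  -0.20407759 100.8944964 ] 0.0488294882835046 [0.17128394 0.10816631 1.01044497] [-0.0376175   0.00070703 -0.00235404]
```

View pics/w5.png

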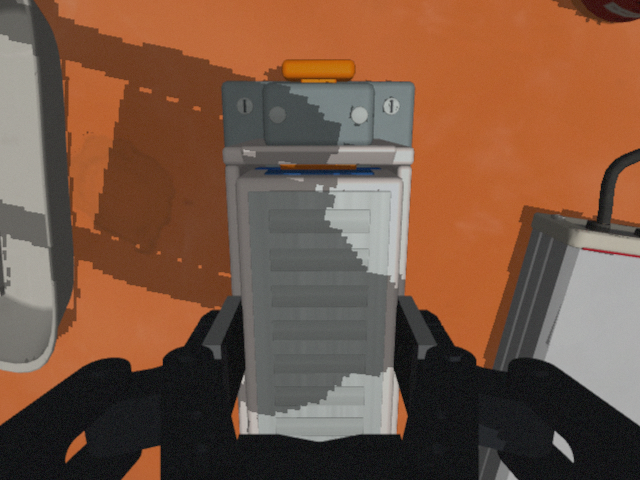

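View pics/s5.png

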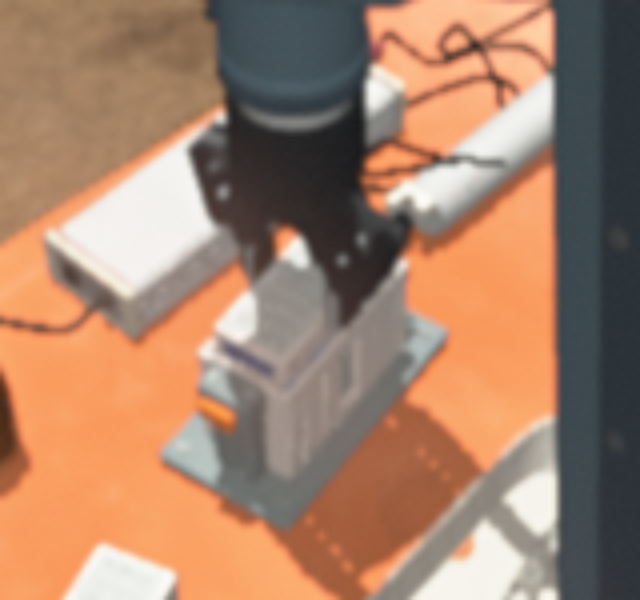

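```bash
python3 -m pendant '[0,0,-1,0,0,0, 0,0,-1,0,0,0]'; python3 -m pendant '[0,0,-1,0,0,0, 0,0,-1,0,0,0]'
```

```text
time_s: 9.85
tcp_pos: [0.4715, 0.0511, 0.1027]
ee_rot: [179.7, -0.2, 100.9]
contact_force: [1.3, -0.1, 2.0]
gripper_width: 0.0487
time_s: 10.1
tcp_pos: [0.4717, 0.0511, 0.1017]
ee_rot: [179.7, -0.2, 100.9]
contact_force: [0.5, -0.2, 2.5]
gripper_width: 0.0489
```

```bash
python3 -m pendant '[0,0,0,0,0,0, 0,0,0,0,0,0, 0,0,0,0,0,0, 0,0,0,0,0,0]' -1; python3 -m pendant '[0,0,25,0,0,0, 0,0,60,0,0,0, 0,0,100,0,0,0, 0,0,100,0,0,0, 0,0,100,0,0,0]'
python3 - <<'E'
from h import *
s=env.get_state(); print(s["time_s"],s["tcp_pos"],s["ee_rot"],s["gripper_width"],s["contact_force"])
np.save("w6.npy",np.r_[s["tcp_pos"],s["ee_rot"]])
cv2.imwrite("pics/w6.png",env.capture("wrist")[:,:,::-1])
cv2.imwrite("pics/s6.png",cv2.resize(env.capture("scene")[180:330,220:380,::-1],None,fx=4,fy=4))
E
```

```text
time_s: 10.6
tcp_pos: [0.4716, 0.0511, 0.1016]
ee_rot: [179.7, -0.2, 100.9]
contact_force: [-0.1, -0.2, -0.2]
gripper_width: 0.0857
time_s: 11.22
tcp_pos: [0.4712, 0.0512, 0.2011]
ee_rot: [179.8, -0.2, 100.9]
contact_force: [-0.6, -0.5, -0.2]
gripper_width: 0.0857
11.225 [0.47117928 0.0511549  0.20105432] [179.75030618  -0.21077888 100.88572879] 0.08568487451079383 [-0.55328796 -0.49548269 -0.17677752]
```

View pics/w6.png

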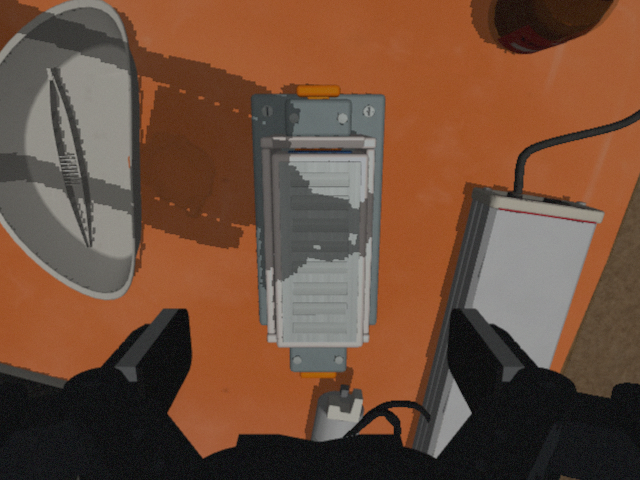

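View pics/s6.png

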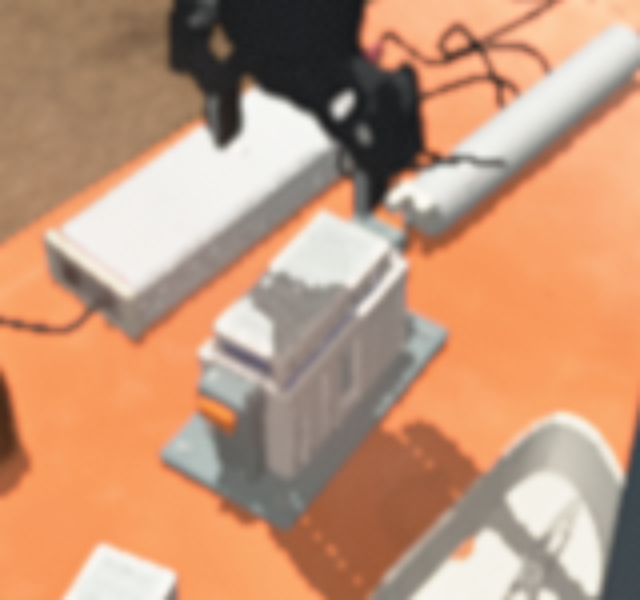

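```bash
python3 - <<'E'
import cv2
im=cv2.imread("pics/w6.png")
cv2.imwrite("pics/w6c.png",cv2.rotate(cv2.resize(im[120:380,245:390],None,fx=3,fy=3,interpolation=cv2.INTER_NEAREST),cv2.ROTATE_90_COUNTERCLOCKWISE))
E
```

```text
(no output)
```

View pics/w6c.png

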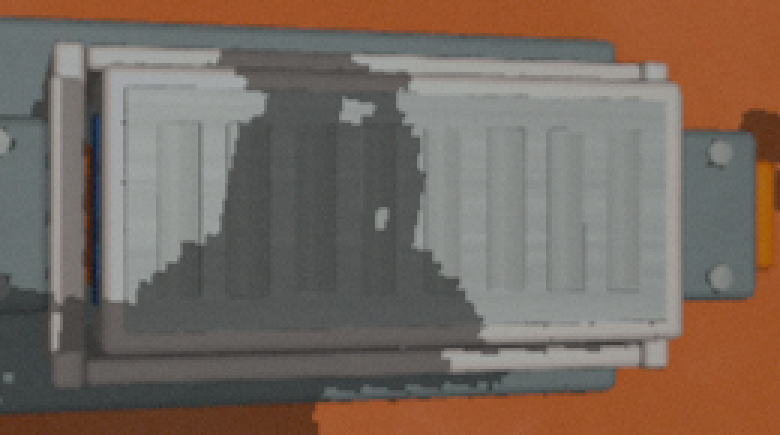

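```bash
python3 - <<'E'
from h import *
a=np.load("w6.npy"); cam=wristcam(dict(tcp_pos=a[:3],ee_rot=a[3:]))
d=lambda x,y,z: cast(cam,[(390-y/3-.5,120+x/3-.5)],z)[0][:2]*1000
u=np.array([np.cos(np.radians(-79.05)),np.sin(np.radians(-79.05))]);n=np.array([-u[1],u[0]])
for z in (.108,.110,.113,.116):
    q=[d(*p,z) for p in((103,67),(103,352),(682,83),(682,340))]
    print(z,"wL",n@(q[0]-q[1]),"wR",n@(q[2]-q[3]),"len",u@(q[2]-q[0]),"mid u",u@sum(q)/4,"n",n@(q[0]+q[1])/2,n@(q[2]+q[3])/2)
w=[d(*p,.09) for p in((200,53),(600,65),(200,380),(600,365))]
print([n@x for x in w])
E
```

```text
0.108 wL 48.538750435046566 wR 49.54740965782983 len 109.75524109836788 mid u 42.34632013112075 n 473.2483739627369 472.8189900409159
0.11 wL 48.10645165479141 wR 49.106127495271004 len 108.77773227442468 mid u 41.71763248518363 n 473.2356610709886 472.810101354447
0.113 wL 47.45800348440864 wR 48.44420425143256 len 107.3114690385098 mid u 40.774601016277956 n 473.2165917333663 472.7967683247435
0.116 wL 46.80955531402583 wR 47.78228100759434 len 105.84520580259496 mid u 39.831569547372276 n 473.1975223957439 472.7834352950401
[np.float64(502.72304907553666), np.float64(502.8658744436205), np.float64(441.3717876414932), np.float64(441.5407532266703)]
```

```bash
python3 -m pendant '[0.5,-2.7,0,0,0,0, 0.5,-2.7,-20,0,0,0, 0.5,-2.7,-45,0,0,0, 0.5,-2.7,-65,0,0,0, 0.5,-2.7,-71,0,0,0, 0.5,-2.7,-71,0,0,0]' 1; python3 -m pendant '[0,0,0,0,0,0]'
```

```text
time_s: 12.08
tcp_pos: [0.4708, 0.0485, 0.1288]
ee_rot: [179.9, -0.3, 100.9]
contact_force: [-0.1, 0.3, -0.3]
gripper_width: -0.0001
time_s: 12.2
tcp_pos: [0.4714, 0.0484, 0.1295]
ee_rot: [179.9, -0.2, 100.9]
contact_force: [-0.6, -0.2, -0.4]
gripper_width: -0.0004
```

```bash
python3 -m pendant '[0.2,0,-3,0,0,0, 0.2,0,-5,0,0,0, 0.2,0,-6.5,0,0,0, 0.2,0,-6.5,0,0,0]'; python3 -m pendant '[0,0,-1,0,0,0, 0,0,-2,0,0,0, 0,0,-2,0,0,0]';python3 -m pendant '[0,0,-1,0,0,0, 0,0,-2,0,0,0, 0,0,-2,0,0,0]'
```

```text
time_s: 12.7
tcp_pos: [0.4715, 0.0484, 0.1229]
ee_rot: [179.9, -0.3, 100.9]
contact_force: [0.6, 0.5, 0.2]
gripper_width: 0.0
time_s: 13.08
tcp_pos: [0.4715, 0.0484, 0.1209]
ee_rot: [179.9, -0.3, 100.9]
contact_force: [-0.5, 0.6, -0.3]
gripper_width: 0.0004
time_s: 13.45
tcp_pos: [0.4718, 0.0483, 0.1191]
ee_rot: [179.8, -0.2, 100.9]
contact_force: [1.1, 0.6, 2.8]
gripper_width: -0.0001
```

```bash
python3 -m pendant '[0,0,-2,0,0,0, 0,0,-4,0,0,0, 0,0,-6,0,0,0, 0,0,-6,0,0,0]'; python3 -m pendant '[0,0,-2,0,0,0, 0,0,-4,0,0,0, 0,0,-6,0,0,0, 0,0,-6,0,0,0]'
```

```text
time_s: 13.95
tcp_pos: [0.4715, 0.0484, 0.1126]
ee_rot: [179.9, -0.3, 100.9]
contact_force: [0.2, -0.1, 0.6]
gripper_width: 0.0005
time_s: 14.45
tcp_pos: [0.4714, 0.0484, 0.1064]
ee_rot: [179.9, -0.3, 100.9]
contact_force: [0.3, 0.2, 0.6]
gripper_width: 0.0002
```

```bash
python3 - <<'E'
from h import *
s=env.get_state(); print(s["contact_force"],s["wrist_torque"])
cv2.imwrite("pics/w7.png",env.capture("wrist")[:,:,::-1])
cv2.imwrite("pics/s7.png",cv2.resize(env.capture("scene")[180:330,220:380,::-1],None,fx=4,fy=4))
E
```

```text
[0.25816484 0.23596361 0.60569627] [-0.02932246 -0.13811099 -0.00611599]
```

View pics/w7.png

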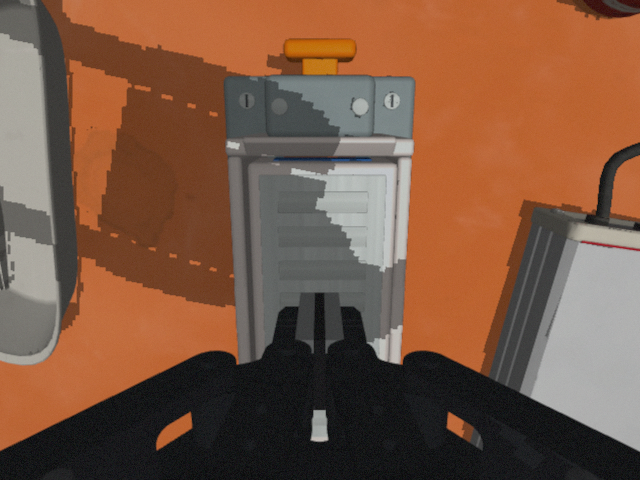

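View pics/s7.png

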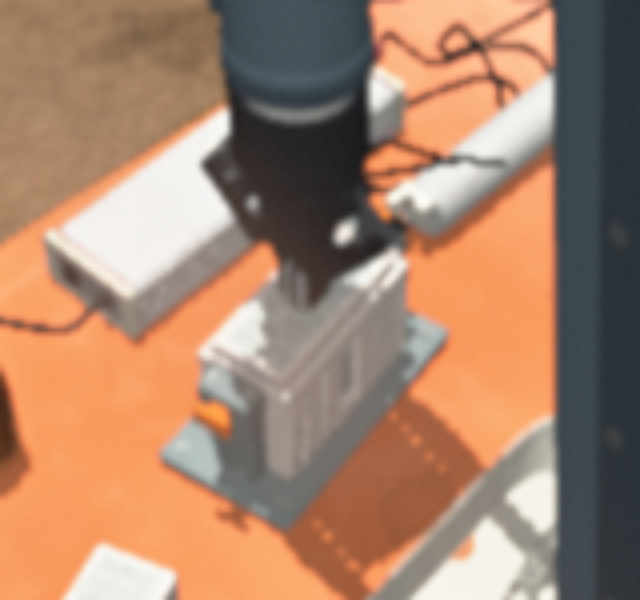

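```bash
python3 -m pendant '[0,0,-2.5,0,0,0, 0,0,-5,0,0,0, 0,0,-7.5,0,0,0]'; python3 -m pendant '[0,0,-2.5,0,0,0, 0,0,-5,0,0,0, 0,0,-7.5,0,0,0]';python3 -m pendant '[0,0,-1.5,0,0,0, 0,0,-3,0,0,0, 0,0,-4.5,0,0,0, 0,0,-4.5,0,0,0]'
```

```text
time_s: 14.92
tcp_pos: [0.4714, 0.0484, 0.099]
ee_rot: [179.9, -0.3, 100.9]
contact_force: [0.2, 0.8, 6.1]
gripper_width: 0.0003
time_s: 15.3
tcp_pos: [0.4714, 0.0484, 0.0916]
ee_rot: [179.9, -0.3, 100.9]
contact_force: [-1.9, 0.9, 8.2]
gripper_width: -0.0
time_s: 15.8
tcp_pos: [0.4715, 0.0483, 0.0872]
ee_rot: [179.9, -0.2, 100.9]
contact_force: [-0.7, -0.2, 5.6]
gripper_width: -0.0002
```

```bash
python3 -m pendant '[0,0,-1,0,0,0, 0,0,-2,0,0,0, 0,0,-2.5,0,0,0, 0,0,-2.5,0,0,0]'
python3 - <<'E'
from h import *
s=env.get_state(); print(s["contact_force"],s["wrist_torque"])
cv2.imwrite("pics/w8.png",env.capture("wrist")[:,:,::-1])
E
```

```text
time_s: 16.3
tcp_pos: [0.4715, 0.0483, 0.0849]
ee_rot: [179.9, -0.2, 100.9]
contact_force: [-1.7, 0.3, 6.1]
gripper_width: -0.0001
[-1.68750108  0.29327227  6.09195658] [0.00156105 0.24920694 0.00450243]
```

View pics/w8.png

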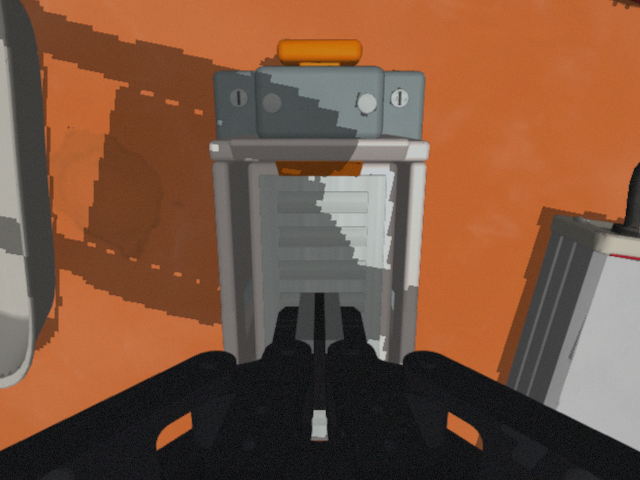

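The near-camera catch has snapped out over the pack (orange nose at (320,168)). I'll raise the tool to check the other one.

```bash
python3 -m pendant '[0,0,10,0,0,0, 0,0,50,0,0,0, 0,0,100,0,0,0, 0,0,115,0,0,0, 0,0,115,0,0,0]' -1
python3 - <<'E'
from h import *
s=env.get_state(); print(s["tcp_pos"],s["contact_force"])
im=env.capture("wrist")[:,:,::-1]
np.save("w9.npy",np.r_[s["tcp_pos"],s["ee_rot"]])
cv2.imwrite("pics/w9.png",im)
cv2.imwrite("pics/w9c.png",cv2.rotate(cv2.resize(im[80:390,240:400],None,fx=2.5,fy=2.5,interpolation=cv2.INTER_NEAREST),cv2.ROTATE_90_COUNTERCLOCKWISE))
E
```

```text
time_s: 16.98
tcp_pos: [0.4719, 0.0482, 0.2007]
ee_rot: [179.8, -0.2, 100.9]
contact_force: [-0.2, 0.1, -0.5]
gripper_width: 0.0851
[0.47194192 0.04824748 0.20065635] [-0.18737225  0.09483003 -0.50225532]
```

View pics/w9c.png

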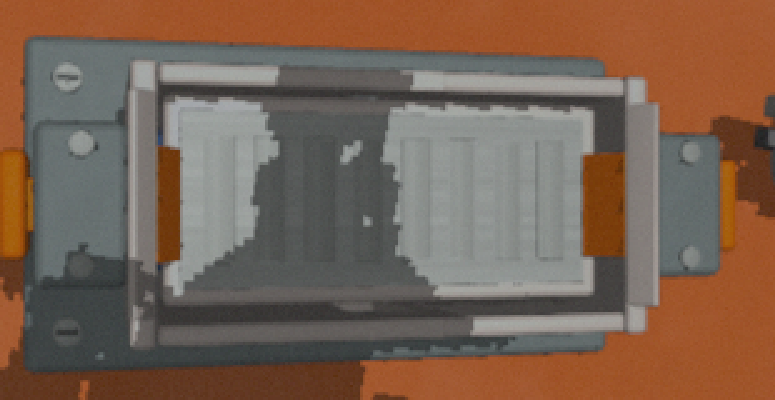

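```bash
python3 -m pendant '[-8,40,0,0,0,2, -18,85,-4,0,0,5, -30,140,-12,0,0,8, -41,190,-20,0,0,9.4, -46,208,-26,0,0,9.4, -46,208,-26,0,0,9.4, -46,208,-26,0,0,9.4, -46,208,-26,0,0,9.4]' -1
python3 - <<'E'
from h import *
s=env.get_state(); print(s["time_s"],s["tcp_pos"],s["ee_rot"],s["dq"].round(2))
im=env.capture("wrist")[:,:,::-1]; cv2.imwrite("pics/w10.png",im)
np.save("w10.npy",np.r_[s["tcp_pos"],s["ee_rot"]])
cam=wristcam(s)
c,r,m=packrect(im,cam,.024,(255,120,375,310)); print(r, cv2.boundingRect(c))
o=im.copy();cv2.drawContours(o,[c],-1,(0,255,0),1)
px=proj(cam,np.c_[cv2.boxPoints(r)/1000,[.024]*4]);cv2.polylines(o,[np.int32(np.round(px))],True,(0,0,255),1)
cv2.imwrite("pics/w10c.png",o)
E
```

```text
time_s: 18.02
tcp_pos: [0.4254, 0.2554, 0.1731]
ee_rot: [180.0, -0.2, 110.2]
contact_force: [-0.9, 0.3, 1.1]
gripper_width: 0.0854
18.025 [0.42537461 0.25541289 0.17306048] [179.95533826  -0.24477664 110.20746718] [-0.07 -0.33 -0.16  0.09  0.05  0.05]
((426.5960388183594, 258.2376708984375), (49.733367919921875, 109.80095672607422), 20.25200653076172) (283, 139, 79, 162)
```

View pics/w10c.png

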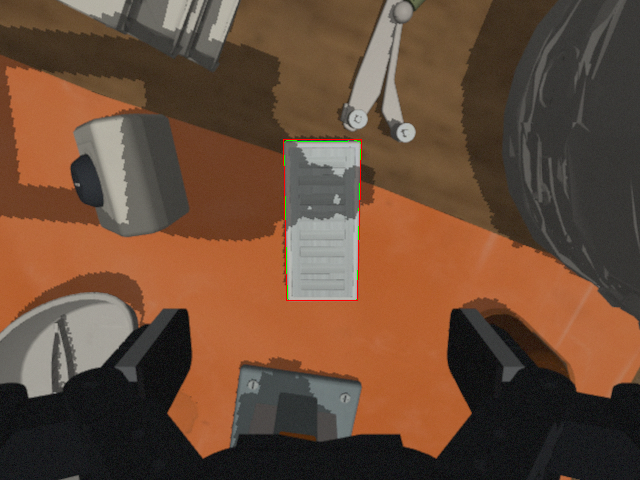

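```bash
python3 -m pendant '[1.2,2.8,-30,0,0,0, 1.2,2.8,-70,0,0,0, 1.2,2.8,-110,0,0,0, 1.2,2.8,-115,0,0,0, 1.2,2.8,-115,0,0,0, 1.2,2.8,-115,0,0,0]'
```

```text
time_s: 18.82
tcp_pos: [0.4282, 0.2586, 0.0601]
ee_rot: [179.7, -0.2, 110.2]
contact_force: [-0.7, 0.6, -0.1]
gripper_width: 0.0854
```

```bash
python3 -m pendant '[-1.5,-0.4,-25,0,0,0, -1.5,-0.4,-40,0,0,0, -1.5,-0.4,-43,0,0,0, -1.5,-0.4,-43,0,0,0, -1.5,-0.4,-43,0,0,0]'; python3 -m pendant '[0,0,0,0,0,0, 0,0,0,0,0,0, 0,0,0,0,0,0, 0,0,0,0,0,0, 0,0,0,0,0,0]' 1 40
```

```text
time_s: 19.45
tcp_pos: [0.4273, 0.2584, 0.0178]
ee_rot: [179.7, -0.2, 110.2]
contact_force: [-0.1, 0.4, 0.5]
gripper_width: 0.0854
time_s: 20.08
tcp_pos: [0.4277, 0.2586, 0.0182]
ee_rot: [179.6, -0.2, 110.2]
contact_force: [-1.7, -0.2, 5.4]
gripper_width: 0.0492
```

```bash
python3 -m pendant '[0,0,15,0,0,0, 0,0,55,0,0,0, 0,0,110,0,0,0, 5,-25,160,0,0,-1, 14,-65,183,0,0,-4, 24,-115,183,0,0,-7, 34,-165,183,0,0,-9.3, 41,-195,183,0,0,-9.3, 43.5,-207.6,183,0,0,-9.3, 43.5,-207.6,183,0,0,-9.3, 43.5,-207.6,183,0,0,-9.3, 43.5,-207.6,183,0,0,-9.3]'
python3 - <<'E'
from h import *
s=env.get_state(); print(s["time_s"],s["tcp_pos"],s["ee_rot"],s["gripper_width"],s["contact_force"])
im=env.capture("wrist")[:,:,::-1]; cv2.imwrite("pics/w11.png",im)
np.save("w11.npy",np.r_[s["tcp_pos"],s["ee_rot"]])
cv2.imwrite("pics/w11c.png",cv2.resize(im[80:280,225:415],None,fx=3,fy=3,interpolation=cv2.INTER_NEAREST))
E
```

```text
time_s: 21.58
tcp_pos: [0.4709, 0.052, 0.2012]
ee_rot: [179.6, -0.2, 101.0]
contact_force: [0.8, 0.2, 0.7]
gripper_width: 0.0488
21.575 [0.47093982 0.05204585 0.20119353] [179.63957664  -0.24772194 100.98960135] 0.04882238494678747 [0.83299627 0.16727121 0.73995855]
```

View pics/w11c.png

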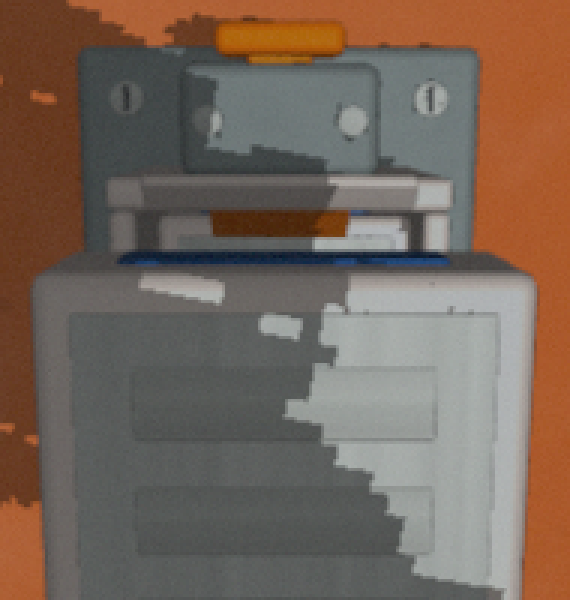

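```bash
python3 -m pendant '[0.4,-3,-30,0,0,0, 0.4,-3,-60,0,0,0, 0.4,-3,-78,0,0,0, 0.4,-3,-81,0,0,0, 0.4,-3,-81,0,0,0, 0.4,-3,-81,0,0,0]'
python3 - <<'E'
from h import *
s=env.get_state(); print(s["time_s"],s["tcp_pos"],s["ee_rot"],s["gripper_width"],s["contact_force"])
im=env.capture("wrist")[:,:,::-1]
cv2.imwrite("pics/w12c.png",cv2.resize(im[80:280,220:420],None,fx=3,fy=3,interpolation=cv2.INTER_NEAREST))
E
```

```text
time_s: 22.38
tcp_pos: [0.4721, 0.049, 0.1212]
ee_rot: [179.5, -0.2, 101.0]
contact_force: [0.1, -0.4, -1.3]
gripper_width: 0.0491
22.375 [0.47214253 0.04896192 0.12119045] [179.53944351  -0.20915924 101.00020605] 0.04906783676777946 [ 0.14889802 -0.3693957  -1.33401819]
```

View pics/w12c.png

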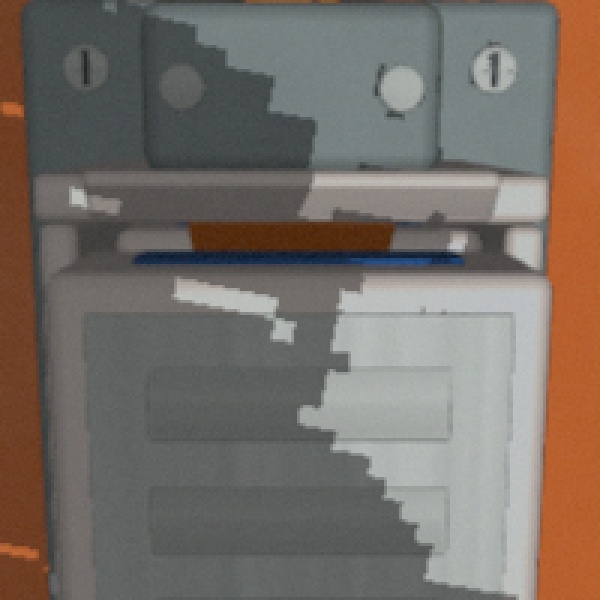

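```bash
python3 -m pendant '[-0.9,0,0,-0.3,0.4,0, -0.9,0,-3,-0.3,0.4,0, -0.9,0,-6,-0.3,0.4,0, -0.9,0,-9,-0.3,0.4,0, -0.9,0,-11.5,-0.3,0.4,0, -0.9,0,-11.5,-0.3,0.4,0]'
```

```text
time_s: 23.18
tcp_pos: [0.471, 0.0489, 0.1093]
ee_rot: [-180.0, -0.0, 101.0]
contact_force: [0.2, 0.3, -0.7]
gripper_width: 0.0491
```

```bash
python3 -m pendant '[0,0,-1,0,0,0, 0,0,-2,0,0,0, 0,0,-3,0,0,0, 0,0,-3,0,0,0]';  python3 -m pendant '[0,0,-1,0,0,0, 0,0,-2,0,0,0, 0,0,-2,0,0,0]';  python3 -m pendant '[0,0,-1,0,0,0, 0,0,-1,0,0,0]';python3 -m pendant '[0,0,-1,0,0,0, 0,0,-1,0,0,0]'
```

```text
time_s: 23.68
tcp_pos: [0.4709, 0.0489, 0.1063]
ee_rot: [-180.0, -0.0, 101.0]
contact_force: [-0.3, -1.1, -0.8]
gripper_width: 0.0492
time_s: 24.05
tcp_pos: [0.4709, 0.0491, 0.1042]
ee_rot: [-180.0, -0.0, 101.0]
contact_force: [-0.8, -0.0, -0.6]
gripper_width: 0.0493
time_s: 24.3
tcp_pos: [0.4711, 0.0491, 0.1035]
ee_rot: [-180.0, -0.0, 101.0]
contact_force: [-0.2, 1.1, 2.2]
gripper_width: 0.0489
time_s: 24.55
tcp_pos: [0.4715, 0.0489, 0.1028]
ee_rot: [180.0, 0.0, 101.0]
contact_force: [-0.6, -0.9, 5.0]
gripper_width: 0.049
```

```bash
python3 -m pendant '[0,0,0,0,0,0, 0,0,0,0,0,0, 0,0,0,0,0,0, 0,0,0,0,0,0]' -1; python3 -m pendant '[0,0,25,0,0,0, 0,0,60,0,0,0, 0,0,98,0,0,0, 0,0,98,0,0,0, 0,0,98,0,0,0]'
python3 - <<'E'
from h import *
s=env.get_state(); print(s["time_s"],s["tcp_pos"],s["ee_rot"],s["gripper_width"],s["contact_force"])
im=env.capture("wrist")[:,:,::-1]
np.save("w13.npy",np.r_[s["tcp_pos"],s["ee_rot"]])
cv2.imwrite("pics/w13c.png",cv2.rotate(cv2.resize(im[120:380,245:390],None,fx=3,fy=3,interpolation=cv2.INTER_NEAREST),cv2.ROTATE_90_COUNTERCLOCKWISE))
cv2.imwrite("pics/s13.png",cv2.resize(env.capture("scene")[180:330,220:380,::-1],None,fx=4,fy=4))
E
```

```text
time_s: 25.05
tcp_pos: [0.4714, 0.0489, 0.1026]
ee_rot: [180.0, 0.0, 101.0]
contact_force: [-0.2, 0.8, -0.6]
gripper_width: 0.0856
time_s: 25.68
tcp_pos: [0.471, 0.049, 0.2]
ee_rot: [-180.0, -0.0, 101.0]
contact_force: [-0.4, -0.1, -1.0]
gripper_width: 0.0851
25.675 [0.47099913 0.04898757 0.20002305] [-1.79989789e+02 -5.33739886e-03  1.00990341e+02] 0.08513024855358439 [-0.35257478 -0.12905275 -0.9724549 ]
```

View pics/w13c.png

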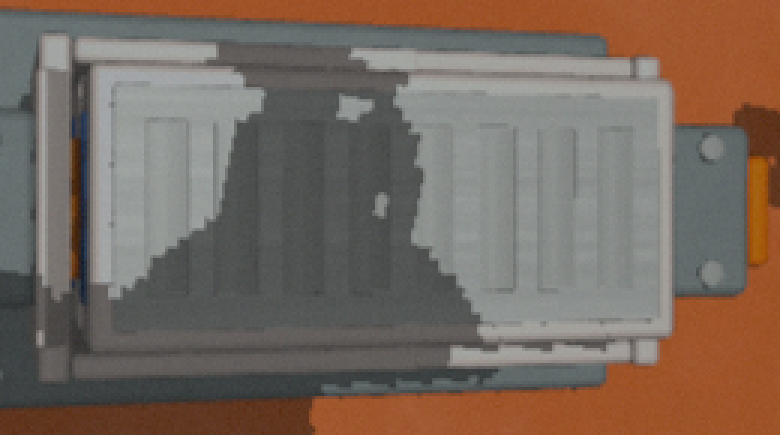

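View pics/s13.png

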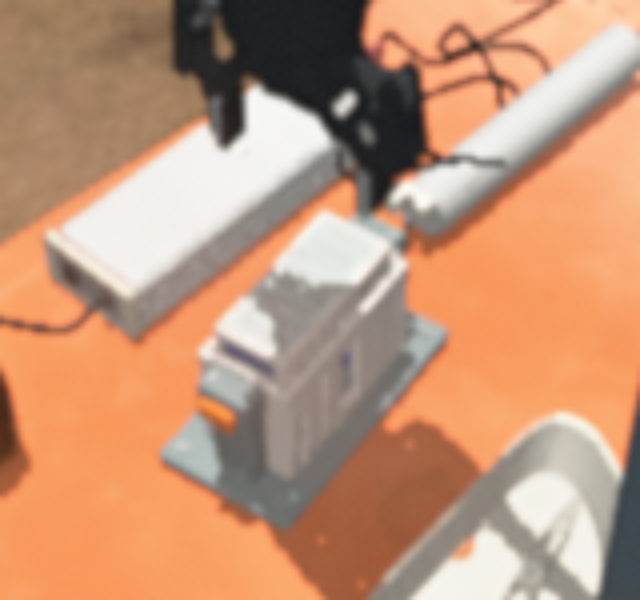

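```bash
python3 -m pendant '[0.6,-0.6,0,0,0,0, 0.6,-0.6,-20,0,0,0, 0.6,-0.6,-45,0,0,0, 0.6,-0.6,-65,0,0,0, 0.6,-0.6,-74,0,0,0, 0.6,-0.6,-75,0,0,0, 0.6,-0.6,-75,0,0,0]' 1; python3 -m pendant '[0,0,-1,0,0,0, 0,0,-2,0,0,0, 0,0,-3,0,0,0, 0,0,-4,0,0,0, 0,0,-5,0,0,0, 0,0,-5,0,0,0]'
```

```text
time_s: 26.65
tcp_pos: [0.4715, 0.0484, 0.1248]
ee_rot: [-179.9, -0.0, 101.0]
contact_force: [0.1, -0.3, 0.8]
gripper_width: 0.0001
time_s: 27.4
tcp_pos: [0.4716, 0.0484, 0.1199]
ee_rot: [-179.9, -0.0, 101.0]
contact_force: [-1.0, -0.3, 2.6]
gripper_width: 0.0
```

```bash
python3 -m pendant '[0,0,-2,0,0,0, 0,0,-4,0,0,0, 0,0,-6,0,0,0, 0,0,-6,0,0,0]'; python3 -m pendant '[0,0,-2,0,0,0, 0,0,-4,0,0,0, 0,0,-6,0,0,0, 0,0,-6,0,0,0]'
```

```text
time_s: 27.9
tcp_pos: [0.4723, 0.0483, 0.1142]
ee_rot: [180.0, 0.0, 101.0]
contact_force: [0.7, 0.5, 3.8]
gripper_width: 0.0
time_s: 28.4
tcp_pos: [0.4728, 0.0481, 0.1085]
ee_rot: [179.9, 0.0, 101.0]
contact_force: [0.2, -1.6, 4.7]
gripper_width: -0.0002
```

```bash
python3 -m pendant '[-0.4,0.1,-2,0,0,0, -0.7,0.2,-4,0,0,0, -0.7,0.2,-6,0,0,0, -0.7,0.2,-6,0,0,0]'; python3 -m pendant '[0,0,-2,0,0,0, 0,0,-4,0,0,0, 0,0,-6,0,0,0, 0,0,-6,0,0,0]'
```

```text
time_s: 28.9
tcp_pos: [0.4727, 0.0481, 0.103]
ee_rot: [179.9, 0.1, 101.0]
contact_force: [-0.5, 0.1, 6.2]
gripper_width: -0.0003
time_s: 29.4
tcp_pos: [0.4729, 0.0481, 0.0974]
ee_rot: [179.8, 0.1, 101.0]
contact_force: [-1.4, 0.3, 7.9]
gripper_width: -0.0001
```

```bash
python3 -m pendant '[-0.5,0,-2,0,0,0, -0.5,0,-4,0,0,0, -0.5,0,-5,0,0,0, -0.5,0,-5,0,0,0]'
python3 - <<'E'
from h import *
s=env.get_state(); print(s["contact_force"],s["wrist_torque"])
cv2.imwrite("pics/w14.png",env.capture("wrist")[:,:,::-1])
E
```

```text
time_s: 29.9
tcp_pos: [0.4729, 0.0481, 0.0931]
ee_rot: [179.8, 0.1, 101.0]
contact_force: [-0.8, 1.1, 10.0]
gripper_width: -0.0002
[-0.76941976  1.06342682 10.03770532] [ 0.09364728  0.27551719 -0.04254586]
```

View pics/w14.png

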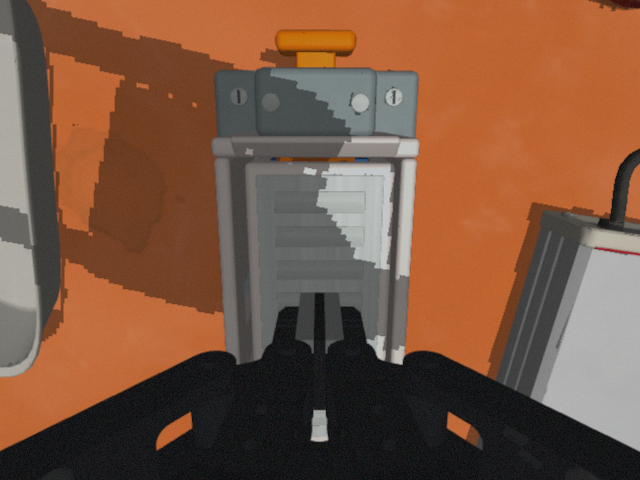

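Pack level, catch still pushed back. I'll press on in small steps.

```bash
python3 -m pendant '[-0.5,0,-1,0,0,0, -0.5,0,-2.5,0,0,0, -0.5,0,-4,0,0,0, -0.5,0,-4,0,0,0]';python3 -m pendant '[0,0,-1,0,0,0, 0,0,-2,0,0,0, 0,0,-2.5,0,0,0, 0,0,-2.5,0,0,0]'
```

```text
time_s: 30.45
tcp_pos: [0.4729, 0.0481, 0.0899]
ee_rot: [179.7, 0.1, 101.0]
contact_force: [-1.3, -0.5, 9.5]
gripper_width: -0.0
time_s: 30.95
tcp_pos: [0.4729, 0.0481, 0.088]
ee_rot: [179.7, 0.1, 101.0]
contact_force: [-2.7, 1.3, 12.6]
gripper_width: -0.0001
```

```bash
python3 -m pendant '[0,0,-0.7,0,0,0, 0,0,-1.5,0,0,0, 0,0,-1.5,0,0,0]';python3 -m pendant '[0,0,-0.7,0,0,0, 0,0,-1.2,0,0,0, 0,0,-1.2,0,0,0]'
python3 - <<'E'
from h import *
s=env.get_state(); print(s["contact_force"],s["wrist_torque"])
cv2.imwrite("pics/w15.png",env.capture("wrist")[:,:,::-1])
E
```

```text
time_s: 31.32
tcp_pos: [0.4729, 0.0481, 0.087]
ee_rot: [179.8, 0.1, 101.0]
contact_force: [-2.6, -0.4, 9.9]
gripper_width: 0.0002
time_s: 31.7
tcp_pos: [0.473, 0.0481, 0.0864]
ee_rot: [179.8, 0.1, 101.0]
contact_force: [-2.7, -0.4, 11.5]
gripper_width: -0.0003
[-2.73538095 -0.43842806 11.54407122] [0.01124272 0.53005751 0.01100948]
```

View pics/w15.png

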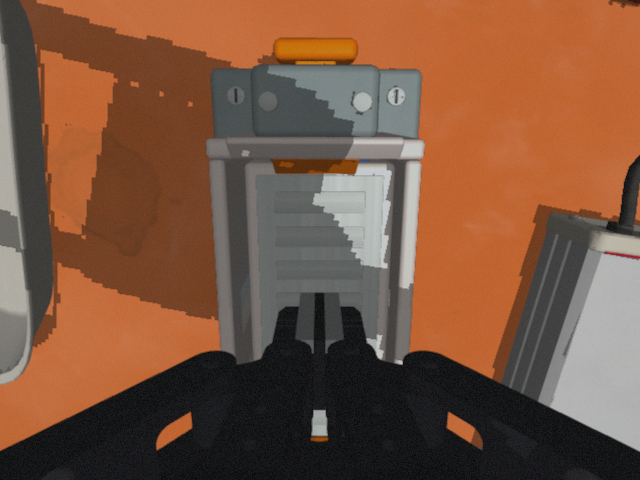

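```bash
python3 -m pendant '[0,0,-0.6,0,0,0, 0,0,-1.2,0,0,0, 0,0,-1.2,0,0,0]'
python3 -m pendant '[0,0,3,0,0,0, 0,0,6,0,0,0, 0,0,50,0,0,0, 0,0,100,0,0,0, 0,0,115,0,0,0, 0,0,115,0,0,0]' -1
python3 - <<'E'
from h import *
s=env.get_state(); print(s["tcp_pos"],s["contact_force"])
im=env.capture("wrist")[:,:,::-1]
cv2.imwrite("pics/w16c.png",cv2.rotate(cv2.resize(im[80:390,240:400],None,fx=2.5,fy=2.5,interpolation=cv2.INTER_NEAREST),cv2.ROTATE_90_COUNTERCLOCKWISE))
E
```

```text
time_s: 32.12
tcp_pos: [0.473, 0.0481, 0.0858]
ee_rot: [179.8, 0.1, 101.0]
contact_force: [-3.5, 0.5, 10.9]
gripper_width: -0.0002
time_s: 32.88
tcp_pos: [0.4733, 0.0481, 0.2011]
ee_rot: [179.7, 0.1, 101.0]
contact_force: [-0.3, -0.9, -1.2]
gripper_width: 0.0856
[0.47327448 0.04805823 0.20112961] [-0.28115245 -0.89641652 -1.15494794]
```

View pics/w16c.png

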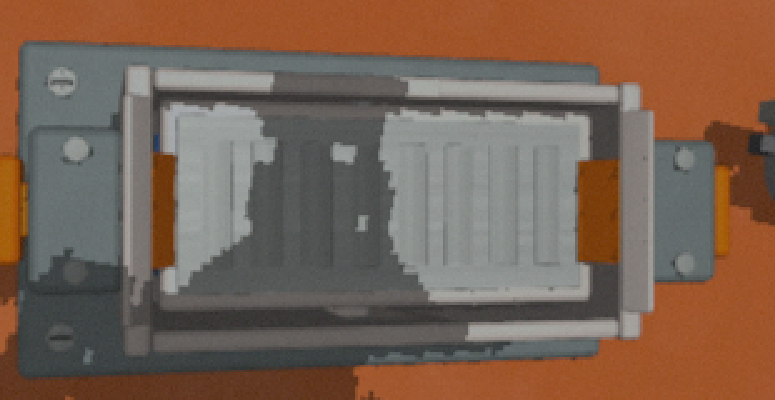

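```bash
python3 -m pendant '[0,0,0,0,0,0, 0,0,0,0,0,0, 0,0,0,0,0,0, 0,0,0,0,0,0]'; python3 - <<'E'
from h import *
im=env.capture("top")[:,:,::-1]; a=cv2.imread("pics/top0.png")
sc=env.capture("scene")[:,:,::-1]; b=cv2.imread("pics/scene0.png")
def ph(x,y,r): return cv2.phaseCorrelate(np.float32(cv2.cvtColor(np.ascontiguousarray(x[r[1]:r[3],r[0]:r[2]]),6)),np.float32(cv2.cvtColor(np.ascontiguousarray(y[r[1]:r[3],r[0]:r[2]]),6)))
for n,r in dict(bottle=(205,172,240,207),timer=(190,282,232,320),roll=(415,148,452,182)).items(): print(n,ph(a,im,r))
for n,r in dict(bottle=(195,255,230,303),timer=(262,345,312,400)).items(): print("scene",n,ph(b,sc,r))
cv2.imwrite("pics/top_end.png",im); cv2.imwrite("pics/scene_end.png",sc)
E
```

```text
time_s: 33.42
tcp_pos: [0.4723, 0.0482, 0.1995]
ee_rot: [179.9, 0.1, 101.0]
contact_force: [-0.4, -0.5, 0.4]
gripper_width: 0.0853
bottle ((-0.056276053237848345, -0.0011777846158373961), 0.9886825562995157)
timer ((0.3650511143929478, -0.06845037636334439), 0.7455525901582506)
roll ((0.008840109292872711, -0.010011981587386032), 1.0009964104948772)
scene bottle ((0.02857839790272365, 0.07968150232550286), 0.9369809059081254)
scene timer ((0.07549368313731364, 0.030170924071882155), 0.9787669706344605)
```

View pics/scene_end.png

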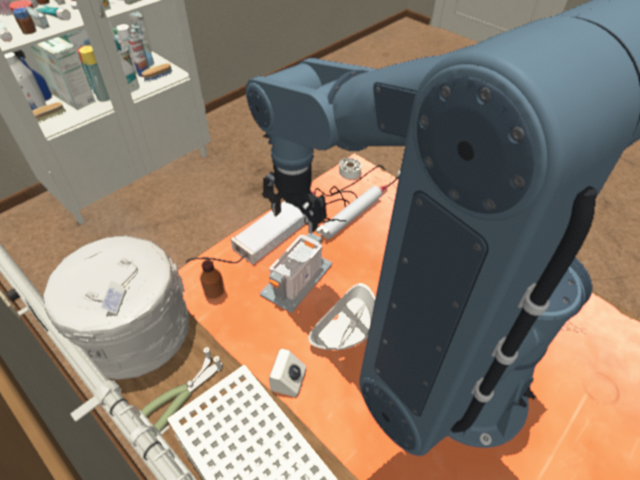

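The scene view shows the feeder at (297,270) with both packs inside. The bottle at (211,280), timer at (288,372) and label roll at (349,167) have not moved.

```bash
python3 -c "
from cell import env
print(env.close_job())"
```

```text
the job is handed in; nothing more can be done
None
```

Both cuvette packs are loaded foil side up in the feeder and latched. I handed the job in at about 33.5 s of the 67 s allowed.

- **Loading:** each pack dropped into the mouth square and rested on the two catches. I then pressed it down with closed fingertips until the catches snapped out. The right-hand pack (in the top view) went in first and the left-hand one on top.
- **Pressing force:** the highest reading was about 8 N on the first pack and 12.6 N on the second. The force never jumped at the end of the second press, so the stack was not rammed onto the bottom stop.
- **Latching:** the wrist camera showed both orange catches out over the foil after each press, with the pack level.
- **Other items:** the bottle and label roll moved less than 0.1 px between the first and last pictures. The timer shifted 0.37 px in the top view, a weaker match that I put down to the arm's changed shadow; the scene camera shows less than 0.1 px.
- **Disagreement between checks:** one height estimate of the gripped first pack, from its width in the picture, was about 4 mm off the desk-contact height. I used the contact height, and the touch readings on the foil agreed with it.
- **Tilt check:** the camera check of the resting first pack could not settle its tilt to better than about 3 mm, so I relied on the touch height before pressing.

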